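Fit up a lug on a square tube and lock the welding fixture

ROBOT

A 6-joint arm with a two-finger parallel gripper is mounted at the origin on the work surface. World frame = base frame: x ahead of the robot, y to its left, z up, the work surface at z = 0. Lengths are in m, angles in rad, forces in N, time in s.
With the tool pointing down it reaches from about 0.225 to 0.875 m from the base axis. Payload 3.4 kg.
Tool frame: the origin (TCP) lies on the centre line of the jaws, within the pads' length; the fingertips stand 11 mm ahead of it and the grasp point (between the pads) lies 8 mm behind it; z points along the fingers, y is the line along which they close (so a half turn about z gives the same grasp; the last joint's range is limited). The gripper opens to 85 mm and grips with 20 to 120 N. Pads are 22 mm wide; open, the fingers measure 114 mm over their backs; the gripper's body (76 mm by 85 mm) begins 54 mm behind the grasp point. The pads swing forward as they close: fully open they stand 13 mm farther back than shut.
Start: joints at [1.089, 0.276, 1.505, -0, 1.361, -0.121], TCP at [0.203, 0.538, 0.242] pointing down, gripper open.
Joint ranges: [-2.89, 2.89], [-0.75, 2.08], [0.22, 2.7], [-1.18, 4.32], [0.11, 2.71], [-2.7, 2.7]. Speed limits (rad/s): [2.57, 2.57, 3.14, 3.14, 3.14, 3.14].

INTERFACE

Orientations are given as a unit quaternion [w, x, y, z].
In Python, from rig import manip, eyes, job gives the robot as it stands.
- The arm moves only by the tool drive_tool, never from a script. Its argument "rows" is a list of rows, each a list of 3 entries, a list of its own where there are three numbers: the turn, a rotation vector about the world's x, y, z in rad, then the shift along the world's x, y, z in cm, then the finger opening in cm, from 0 to 8.54. A call has 1 to 8 rows; each row shifts and turns the commanded pose from where the row before left it; what a row does not reach is not made up. A row lasts 1/8 s, in which the tool goes at most 62.5 mm and 10.7 degrees, less where a joint would pass 70% of its speed; a pose out of reach is approached as far as the arm can. A call is refused whole if a number of a shift passes 6.25 or a number of a turn 0.188, either way. A call with a gripper value outside its range is refused whole. The fingers move at their own pace and stop on an object; "force" is the grip in N (left out, the last holds). Time passes only in rows, so rows that do not move let the fingers close. It gives the time, the measured TCP pose, the force, the opening and the grip force at its end, in the units of the state.
- manip.get_state(): the state, without advancing time (a new reading comes with each control period).
- eyes.get_image(name): name is "scene" or "top" or "wrist"; returns the picture (480x640x3 uint8, red, green, blue); there is no depth.
- eyes.get_calibration(name): a dict with "camera_matrix" (3x3 intrinsics, pixels), "view" (4x4, takes a point from world to camera coordinates). Camera axes: x right, y up, looking along -z (the intrinsics and any distortion apply to the point x, -y, -z); pixel columns grow to the right and rows downward; lengths in m; the calibration is good to about 2 mm. A picture is of the moment at which its call begins: read the wrist's pose just before it. get_calibration takes no time and is no camera call; for the wrist camera it gives the pose at the moment of the call.
- job.sign_off(): hands the job in; it is judged then, once.
The state is a dict: "clock": time; "qpos": joint angles; "qd": joint speeds; "effort": joint torques, N m; "position": TCP position; "ee_rot": TCP orientation; "contact_force": force on the tool from outside, world axes, zero at the start; "moment": the same for the moment, N m; "width": finger opening in m; "gripper_force": force on a finger pad.
Only numpy, scipy, OpenCV 4.12 (cv2) and the standard library are available. Lean on these libraries where they do the work, as an engineer would, in place of code of your own. Each camera call takes 0.05 s, during which the arm holds its last target. There are 200 camera calls.

TASK

Get this fit-up ready for tack welding: pull the red slide lock away from the rests until it meets its outer stop, gently lay the square tube centred along both rest posts, and set the blue lug upright and flat on the tube, centred on its yellow band with the ear running in line with the tube. With both parts resting there, slide the lock back fully home over the tube's end. Leave the pliers, the tin and the magnetic square where they are, and set both parts down gently: no dropping, no slamming.

Things in the scene. Friction and masses are not known exactly. Their poses are not given: they have to be found in the camera images.
- fixture: Fixed fixture. Origin: on the table, midway between its two rest posts. Aluminium base plate 80 mm (x) by 330 mm (y from -120 to +210), 12 mm thick. The posts, round, 24 mm in diameter, stand at y = -70 and +70 mm, x = 0; flat tops 70 mm above the table. The tube goes along the fixture's y axis. At the +y end: the slide lock on its low track (up to 30 mm high). Position and yaw vary.
- rests (a point): Point midway between the two rest posts, at the height of their tops (70 mm above the table); axes as the fixture's.
- lock (a joint): Red slide lock, moving along the fixture's +y: 0 m = home (inner stop), 0.060 = open (outer stop); stays where left, needs about 3 N. Starts within 20 mm of home, blocking the tube. Carriage 28 mm (x) by 24 mm (y), 112 mm high, centred at fixture x = 0, y = 130 mm when home. A flat tongue 104 to 112 mm above the table reaches 50 mm from its centre towards -y, clearing a seated tube by 4 mm.
- lock_knob (a point): Middle of the lock's upright round black knob, 22 mm in diameter, 38 mm high (112 to 150 mm above the table), on top of the carriage; this point is 131 mm above the table and moves with the lock.
- tube: Square steel tube 30 x 30 x 200 mm, about 0.35 kg, lying on the table, its length along its own y axis, open ends; a yellow painted band 60 mm long round its middle. Both ends are alike. Origin: centre of its underside.
- tube_mid (a point): Centre point of the tube (15 mm above its underside), in the middle of the yellow band.
- lug: Blue steel lug, about 0.24 kg: base plate 44 mm (x) by 50 mm (y), 6 mm thick, with an upright ear 10 mm thick (x), 40 mm long (y), from the plate to 48 mm above the underside. Both ends alike. It stands upright on the table. Origin: centre of its underside; z up along the ear.
- pliers: Pliers with red handles, lying on the table, about 130 x 60 x 11 mm (not to be moved). Origin: under the pivot.
- tip_tin: Small tin, 66 mm in diameter, 55 mm high, yellow label (not to be moved). Origin: centre of its underside.
- magnet_square: Red magnetic welding square, an L of 90 by 91 mm with a brace, 16 mm thick, lying on the table (not to be moved). Origin: middle of the underside of its 90 mm leg.
Not all that is in view belongs to the job. Of the things like the lug, leave any that is purple; of the rest the smaller one is meant. There is more than one size of the tube; the one meant has the size given above.

How it is judged:
On the way, in this order (a step that is already met when the one before it is completed fails the run):
1. the slide lock is at its outer stop (within 4 mm) (value of joint lock above 0.056 m), for 0.2 s.
2. the tube lies on both rest posts, let go (x of tube_mid in the frame of fixture between -0.01 and 0.01 m and y of tube_mid in the frame of fixture between -0.015 and 0.015 m and z of tube_mid in the frame of fixture between 0.082 and 0.088 m and angle between the y axis of tube and the y axis of fixture, either way round below 0.12 rad and contact force between the fingers and tube below 0.1 N and linear speed of tube below 0.02 m/s), for 0.2 s.
3. the lug stands flat on the tube's yellow band, let go, the tube still on the posts (x of tube_mid in the frame of fixture between -0.01 and 0.01 m and y of tube_mid in the frame of fixture between -0.015 and 0.015 m and z of tube_mid in the frame of fixture between 0.082 and 0.088 m and angle between the y axis of tube and the y axis of fixture, either way round below 0.12 rad and horizontal distance between lug and tube_mid below 0.012 m and z of lug in the frame of fixture between 0.097 and 0.103 m and angle between lug's own z axis and vertical below 0.06 rad and angle between the y axis of lug and the y axis of tube, either way round below 0.2 rad and contact force between the fingers and lug below 0.1 N and linear speed of lug below 0.02 m/s), for 0.2 s.
4. the slide lock is home (within 4 mm), tube and lug still in place (value of joint lock below 0.004 m and x of tube_mid in the frame of fixture between -0.01 and 0.01 m and y of tube_mid in the frame of fixture between -0.015 and 0.015 m and z of tube_mid in the frame of fixture between 0.082 and 0.088 m and angle between the y axis of tube and the y axis of fixture, either way round below 0.12 rad and horizontal distance between lug and tube_mid below 0.012 m and z of lug in the frame of fixture between 0.097 and 0.103 m and angle between lug's own z axis and vertical below 0.06 rad and angle between the y axis of lug and the y axis of tube, either way round below 0.2 rad), for 0.2 s.
At the end, for the whole second after the job is handed in: Tube at rest on both posts: centre within 10 mm across, 15 mm along, 3 mm in height, in line within 0.12 rad. Lug at rest flat on the tube: within 12 mm of the band's middle, upright within 0.06 rad, ear in line with the tube within 0.2 rad. Lock within 4 mm of home (all of step 4 and linear speed of each of tube, lug below 0.02 m/s); the robot touches nothing.
It fails at once if the pliers, the tin or the magnetic square are moved more than 25 mm (distance of any of pliers, tip_tin, magnet_square from where it was at the start of the episode above 0.025 m).
It fails at once if the tube is slammed on the fixture (over 80 N) (contact force between tube and fixture above 80 N).
It fails at once if the lug is slammed on the tube (over 80 N) (contact force between lug and tube above 80 N).
It fails at once if the tube is dropped (falls freely by more than about 13 mm) (contact force between the fingers and tube below 0.1 N and linear speed of tube above 0.5 m/s).
It fails at once if the lug is dropped (falls freely by more than about 13 mm) (contact force between the fingers and lug below 0.1 N and linear speed of lug above 0.5 m/s).
It also fails if it takes over 72 s, if anything falls off the work surface, if the arm or the gripper's body presses on something with over 40 N, if the wrist force passes 120 N, or if a joint passes its speed limit or range.

## Working session

There is one attempt and no reset: what is moved stays moved. The work goes in short steps, Python scripts to look and compute and a tool call to move; the robot and the scene stay as the last step left them, time stands still between calls to the robot, and variables do not carry over. Pictures are saved under pics/ and viewed, at most 10 in all, crops included, and the job is handed in when it is done.

Besides the shell and the picture viewer there is one more tool, called after ">>>" as name(argument=value, ...), one argument or row to a line, values as JSON. drive_tool: Moves the arm, as the interface text tells. Its arguments: {"type":"object","properties":{"rows":{"type":"array"},"force":{"type":"number"}},"required":["rows"]}

```bash
mkdir -p pics; cat > h.py <<'E'
import numpy as np, cv2
from rig import manip, eyes, job
def shot(n,f):
    c=eyes.get_calibration(n); im=eyes.get_image(n)
    cv2.imwrite('pics/'+f,im[:,:,::-1]); np.savez('pics/'+f+'.npz',K=c['camera_matrix'],V=c['view']); return im
def ray(f,u,v,z):
    d=np.load('pics/'+f+'.npz'); K,V=d['K'],d['V']
    p=np.linalg.inv(K)@[u,v,1]; p=np.array([p[0],-p[1],-p[2]])
    R,t=V[:3,:3],V[:3,3]; C=-R.T@t; w=R.T@p
    return C+w*(z-C[2])/w[2]
def proj(f,P):
    d=np.load('pics/'+f+'.npz'); q=d['V'][:3,:3]@P+d['V'][:3,3]; q=np.array([q[0],-q[1],-q[2]]); q=d['K']@q; return q[:2]/q[2]
E
python3 - <<'E'
from h import *
shot('top','top0.png'); shot('scene','scene0.png')
for n in('top','scene'):
    c=eyes.get_calibration(n); print(c); 
print(manip.get_state())
E
```

```text
{'camera_matrix': array([[528.22153631,   0.        , 311.09327636],
       [  0.        , 528.22153631, 240.36159675],
       [  0.        ,   0.        ,   1.        ]]), 'view': array([[ 0.01904351, -0.99967206,  0.01712089, -0.13171432],
       [ 0.99005582,  0.02124197,  0.13906204, -0.48117311],
       [-0.13938012,  0.01430241,  0.99013566, -1.34456631],
       [ 0.        ,  0.        ,  0.        ,  1.        ]])}
{'camera_matrix': array([[569.41117131,   0.        , 316.73985152],
       [  0.        , 569.41117131, 249.13502163],
       [  0.        ,   0.        ,   1.        ]]), 'view': array([[ 0.52366091,  0.85190023,  0.00672752, -0.14746727],
       [-0.73095112,  0.44522954,  0.51718576,  0.32493987],
       [ 0.43759538, -0.27574745,  0.85584673, -1.55044175],
       [ 0.        ,  0.        ,  0.        ,  1.        ]])}
{'clock': 0.1, 'qpos': array([ 1.08896827e+00,  2.76549011e-01,  1.50597777e+00, -4.03497680e-05,
        1.36073802e+00, -1.21000453e-01]), 'qd': array([-7.69585711e-04, -1.82494540e-03, -3.63898071e-03, -1.74914976e-03,
        9.59745732e-05, -2.43992352e-03]), 'effort': array([ 2.05472468e-03, -4.17695224e+01, -2.46405923e+01,  4.73776299e-05,
        5.86491326e-03,  1.49912603e-05]), 'position': array([0.20281079, 0.53756313, 0.24152784]), 'ee_rot': array([-2.29367175e-04,  1.79432456e-01,  9.83769940e-01, -8.04237000e-04]), 'contact_force': array([-0.48270553,  0.01108322,  0.23253415]), 'moment': array([ 0.07798129, -0.03639692,  0.03252751]), 'gripper_force': 0.0, 'width': 0.08512666143405753}
```

View pics/top0.png

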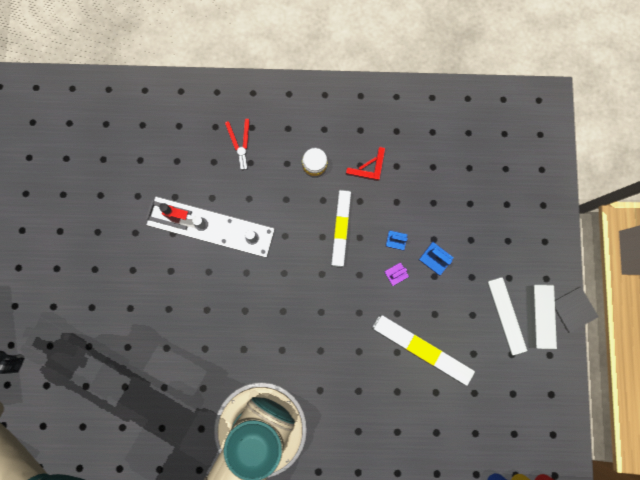

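View pics/scene0.png

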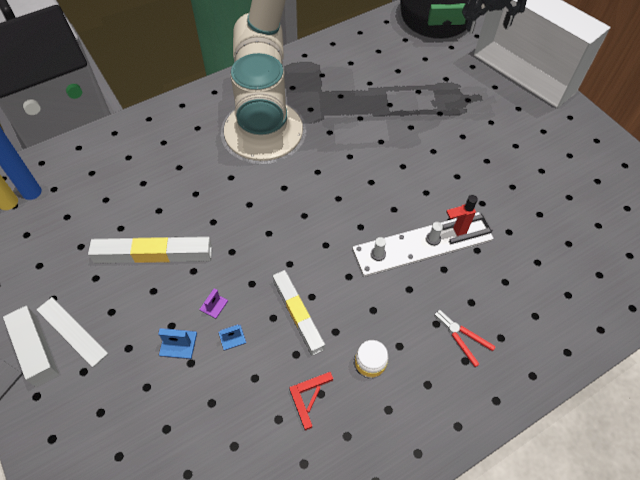

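The top view shows:
- **Tubes:** one at (341,228), about 75 px or roughly 0.2 m long, and a longer one at (424,350), about 0.29 m. I want the first, which fits 200 mm.
- **Lugs:** small blue (397,240), large blue (436,258) and purple (397,274). I want the small blue one.
- **Fixture:** (210,226), with its lock end on the left at about (172,212).

I'll confirm these in enlarged crops.

```bash
python3 - <<'E'
from h import *
im=cv2.imread('pics/top0.png')
a=im[188:262,142:282]; b=im[185:285,325:465]
cv2.imwrite('pics/fix.png',cv2.resize(a,None,fx=5.5,fy=5.5,interpolation=cv2.INTER_CUBIC))
cv2.imwrite('pics/tl.png',cv2.resize(b,None,fx=5.5,fy=5.5,interpolation=cv2.INTER_CUBIC))
E
```

```text
(no output)
```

View pics/fix.png

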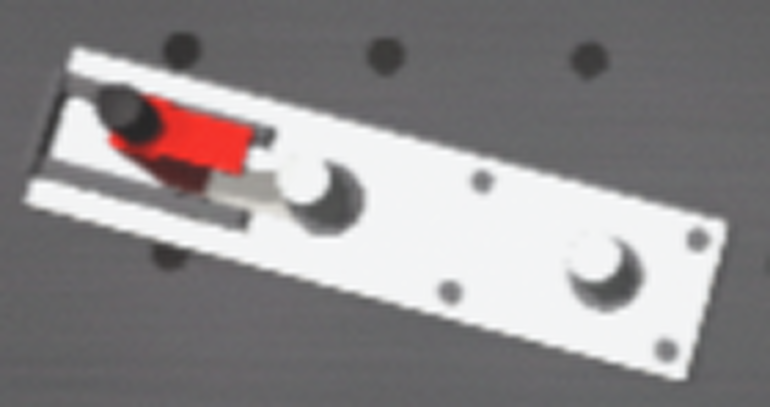

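View pics/tl.png

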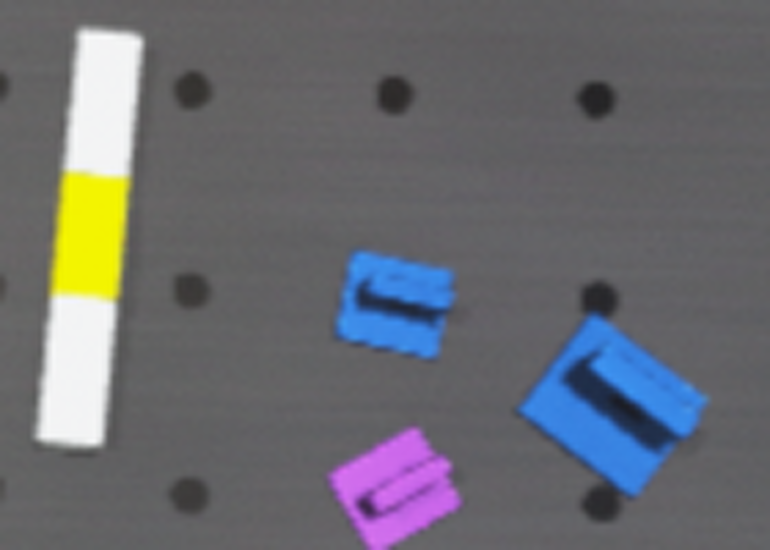

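The crops confirm the choices. In the tube/lug crop, the tube's top corners are (78,28), (144,36), (104,446) and (36,438), with the band's middle at (91,236). The small blue lug's plate corners are (355,250), (454,270), (436,358) and (338,338). In the fixture crop, the post tops are at (305,182) and (595,258) and the knob top is at (125,108).

```bash
python3 - <<'E'
from h import *
def T(pts,o,z): return np.array([ray('top0.png',(x+.5)/5.5-.5+o[0],(y+.5)/5.5-.5+o[1],z) for x,y in pts])
F=(142,188);L=(325,185)
pl=T([(75,48),(727,222),(688,380),(25,203)],F,.012); print('plate',pl.round(4),[np.linalg.norm(pl[i]-pl[i-1]).round(4) for i in range(4)])
yv=(pl[0]+pl[3]-pl[1]-pl[2])[:2]; yv/=np.linalg.norm(yv); end=(pl[1]+pl[2])[:2]/2
print('yv',yv,np.arctan2(yv[1],yv[0]),'org from plate', pl.mean(0)[:2]-yv*.045)
po=T([(305,182),(595,258)],F,.07); d=po[0]-po[1]; print('posts',po.round(4),np.linalg.norm(d),np.arctan2(d[1],d[0]),po.mean(0))
k=T([(125,108)],F,.150)[0]; print('knob',k)
o=po.mean(0)[:2]; print('knob fix y',(k[:2]-o)@yv, 'x',(k[:2]-o)@[yv[1],-yv[0]])
t=T([(78,28),(144,36),(104,446),(36,438)],L,.03); print('tube',t.round(4),t.mean(0),[np.linalg.norm(t[i]-t[i-1]).round(4) for i in range(4)])
d=(t[0]+t[1]-t[2]-t[3]);print('ang',np.arctan2(d[1],d[0])); print('band',T([(91,236)],L,.03))
g=T([(355,250),(454,270),(436,358),(338,338)],L,.006); print('lug',g.round(4),g.mean(0),[np.linalg.norm(g[i]-g[i-1]).round(4) for i in range(4)])
d=g[0]+g[3]-g[1]-g[2]; print('ang',np.arctan2(d[1],d[0]))
# scene cross-check
for n,P in (('org top',[*o,.07]),('knob',[*k[:2],.15]),('tube',t.mean(0)),('lug',g.mean(0))): print(n,proj('scene0.png',np.array(P)))
p=manip.get_state(); print('tool yaw y axis'); 
from scipy.spatial.transform import Rotation as R
w=p['ee_rot']; print(R.from_quat([w[1],w[2],w[3],w[0]]).as_matrix())
E
```

```text
plate [[ 0.5968  0.2965  0.012 ]
 [ 0.5181 -0.0224  0.012 ]
 [ 0.4409 -0.0059  0.012 ]
 [ 0.52    0.3159  0.012 ]] [np.float64(0.0792), np.float64(0.3284), np.float64(0.0789), np.float64(0.3314)]
yv [0.23915239 0.97098205] 1.3293035108057563 org from plate [0.50822416 0.10234091]
posts [[0.5232 0.1701 0.07  ]
 [0.4905 0.0348 0.07  ]] 0.13919533259523 1.333773673349001 [0.50682453 0.10240927 0.07      ]
knob [0.5402648  0.23355587 0.15      ]
knob fix y 0.1353383094133775 x 0.0011058775732026987
tube [[ 0.622  -0.193   0.03  ]
 [ 0.6188 -0.225   0.03  ]
 [ 0.4196 -0.2077  0.03  ]
 [ 0.4227 -0.1754  0.03  ]] [ 0.52079713 -0.20028372  0.03      ] [np.float64(0.2), np.float64(0.0321), np.float64(0.1999), np.float64(0.0324)]
ang -0.08721940752902575
band [[ 0.52028348 -0.20042993  0.03      ]]
lug [[ 0.5202 -0.331   0.006 ]
 [ 0.5114 -0.3793  0.006 ]
 [ 0.468  -0.3703  0.006 ]
 [ 0.4768 -0.3227  0.006 ]] [ 0.49408355 -0.35082857  0.006     ] [np.float64(0.0442), np.float64(0.0491), np.float64(0.0443), np.float64(0.0484)]
ang 1.3895789519339865
org top [407.02568483 233.20955375]
knob [469.52897083 198.30159047]
tube [296.02686332 308.47460112]
lug [230.07513421 336.60443782]
tool yaw y axis
[[-9.35607882e-01  3.53040144e-01 -7.39901504e-04]
 [ 3.53040882e-01  9.35606694e-01 -1.50005654e-03]
 [ 1.62676624e-04 -1.66468020e-03 -9.99998601e-01]]
```

Each measured size is within about 2.5 mm of the one given. The fixture origin is about (0.507, 0.102) with its y axis at yaw 1.332, and the knob is at (0.540, 0.2335), so the lock is about 5 mm open. I'm moving above the knob now.

>>> drive_tool(
  rows=[
    [[0,0,0.061],[4.2,-3.8,0],8],
    [[0,0,0.061],[4.2,-3.8,0],8],
    [[0,0,0],[4.2,-3.8,0],8],
    [[0,0,0],[4.2,-3.8,0],8],
    [[0,0,0],[4.2,-3.8,0],6],
    [[0,0,0],[4.2,-3.8,0],6],
    [[0,0,0],[4.2,-3.8,-2],6],
    [[0,0,0],[4.2,-3.8,-2],6],
  ],
  force=40,
)

```text
clock: 1.1
position: [0.5402, 0.2326, 0.2018]
ee_rot: [0.0, 0.119, 0.993, 0.0]
contact_force: [0.5, -0.4, 1.1]
width: 0.06
gripper_force: 0.0
```

>>> drive_tool(
  rows=[
    [[0,0,0],[0,0,0],6],
    [[0,0,0],[0,0,0],6],
  ],
)

```text
clock: 1.35
position: [0.5385, 0.234, 0.2019]
ee_rot: [-0.001, 0.12, 0.993, 0.0]
contact_force: [-0.0, -0.2, -0.3]
width: 0.0601
gripper_force: 0.0
```

>>> drive_tool(
  rows=[
    [[0,0,0],[0.15,0,-2.2],6],
    [[0,0,0],[0,0,-2.2],6],
    [[0,0,0],[0,0,-2.0],6],
    [[0,0,0],[0,0,0],6],
    [[0,0,0],[0,0,0],1.5],
    [[0,0,0],[0,0,0],1.5],
    [[0,0,0],[0,0,0],1.5],
    [[0,0,0],[0,0,0],1.5],
  ],
)

```text
clock: 2.35
position: [0.5412, 0.2351, 0.1401]
ee_rot: [0.001, 0.119, 0.993, 0.001]
contact_force: [-1.5, 2.7, 6.5]
width: 0.0199
gripper_force: 39.2
```

>>> drive_tool(
  rows=[
    [[0,0,0],[0.17,0.7,0],1.5],
    [[0,0,0],[0.17,0.7,0],1.5],
    [[0,0,0],[0.17,0.7,0],1.5],
    [[0,0,0],[0.17,0.7,0],1.5],
    [[0,0,0],[0.17,0.7,0],1.5],
    [[0,0,0],[0.17,0.7,0],1.5],
    [[0,0,0],[0.17,0.7,0],1.5],
    [[0,0,0],[0,0,0],1.5],
  ],
)

```text
clock: 3.35
position: [0.5531, 0.2831, 0.1401]
ee_rot: [0.001, 0.119, 0.993, 0.0]
contact_force: [-1.6, 0.2, 7.1]
width: 0.0201
gripper_force: 39.4
```

>>> drive_tool(
  rows=[
    [[0,0,0],[0.05,0.2,0],1.5],
    [[0,0,0],[0.05,0.2,0],1.5],
    [[0,0,0],[0.05,0.2,0],1.5],
    [[0,0,0],[0,0,0],1.5],
  ],
)

```text
clock: 3.85
position: [0.5544, 0.2884, 0.1401]
ee_rot: [0.001, 0.119, 0.993, -0.0]
contact_force: [-1.3, -2.0, 7.4]
width: 0.0206
gripper_force: 39.4
```

>>> drive_tool(
  rows=[
    [[0,0,0],[0.05,0.2,0],1.5],
    [[0,0,0],[0.02,0.1,0],1.5],
    [[0,0,0],[0,0,0],1.5],
  ],
)

```text
clock: 4.22
position: [0.5547, 0.2896, 0.1401]
ee_rot: [0.001, 0.119, 0.993, -0.002]
contact_force: [-1.5, -5.7, 7.1]
width: 0.0207
gripper_force: 39.6
```

>>> drive_tool(
  rows=[
    [[0,0,0],[0.07,0.3,0],1.5],
    [[0,0,0],[0,0,0],1.5],
    [[0,0,0],[-0.07,-0.3,0],1.5],
  ],
)

```text
clock: 4.6
position: [0.5547, 0.2895, 0.1401]
ee_rot: [0.001, 0.119, 0.993, -0.002]
contact_force: [-2.2, -3.0, 7.8]
width: 0.0206
gripper_force: 39.5
```

>>> drive_tool(
  rows=[
    [[0,0,0],[0,0,0],6],
    [[0,0,0],[0,0,0],6],
    [[0,0,0],[0,0,0],6],
    [[0,0,0],[0,0,4],6],
    [[0,0,0],[0,0,4],6],
  ],
)

```text
clock: 5.22
position: [0.5543, 0.2921, 0.2183]
ee_rot: [-0.001, 0.119, 0.993, -0.0]
contact_force: [0.9, 0.0, 0.9]
width: 0.0601
gripper_force: 0.0
```

>>> drive_tool(
  rows=[
    [[0,0,0.076],[-0.4,-6.1,0],6],
    [[0,0,0.076],[-0.5,-6.1,0],6],
    [[0,0,0],[-0.5,-6.1,0],6],
    [[0,0,0],[-0.4,-6.1,0],6],
    [[0,0,0],[-0.4,-6.1,0],6],
    [[0,0,0],[-0.4,-6.1,0],6],
    [[0,0,0],[-0.4,-6.1,0],6],
    [[0,0,0],[-0.4,-6.1,0],6],
  ],
)

```text
clock: 6.22
position: [0.5205, -0.1978, 0.2183]
ee_rot: [0.0, 0.043, 0.999, 0.0]
contact_force: [1.0, 0.0, -0.3]
width: 0.06
gripper_force: 0.0
```

>>> drive_tool(
  rows=[
    [[0,0,0],[0,0,-3],6],
    [[0,0,0],[0,0,0],6],
    [[0,0,0],[0,0,0],6],
  ],
)

```text
clock: 6.6
position: [0.521, -0.1955, 0.1888]
ee_rot: [0.0, 0.043, 0.999, 0.0]
contact_force: [-0.1, -0.1, -0.3]
width: 0.06
gripper_force: 0.0
```

```bash
python3 - <<'E'
from h import *
t=shot('top','top1.png'); w=shot('wrist','w1.png')
a=cv2.resize(cv2.imread('pics/top1.png')[188:262,142:282],(480,254),interpolation=cv2.INTER_CUBIC)
b=cv2.resize(cv2.imread('pics/w1.png'),(440,330))
m=np.zeros((590,480,3),np.uint8); m[:254]=a; m[258:588,:440]=b; cv2.imwrite('pics/m1.png',m)
E
```

```text
(no output)
```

View pics/m1.png

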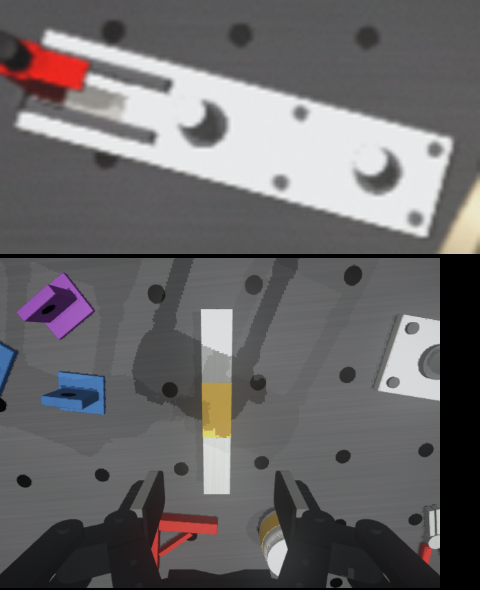

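The lock is now at the outer end of its track. The wrist view shows the tube straight up and down, with its top corners in the montage at (201,309), (232,309), (230,494) and (204,494). I'll refine the grasp from those.

```bash
python3 - <<'E'
from h import *
s=640/440
g=lambda p,z: ray('w1.png',p[0]*s,(p[1]-258)*s,z)
t=np.array([g(p,.03) for p in [(201,309),(232,309),(230,494),(204,494)]]); print(t.round(4),t.mean(0))
print(g((217,409.5),.03)); l=np.array([g(p,.006) for p in[(59,372),(105,374),(103,414),(57,405)]]);print(l.round(4),l.mean(0))
print(manip.get_state()['position'])
E
```

```text
[[ 0.4195 -0.2029  0.03  ]
 [ 0.422  -0.1738  0.03  ]
 [ 0.6213 -0.1903  0.03  ]
 [ 0.6187 -0.2205  0.03  ]] [ 0.52038465 -0.19686421  0.03      ]
[ 0.51864569 -0.19647472  0.03      ]
[[ 0.4682 -0.3654  0.006 ]
 [ 0.4746 -0.3158  0.006 ]
 [ 0.5193 -0.3277  0.006 ]
 [ 0.5044 -0.3774  0.006 ]] [ 0.49159712 -0.34658181  0.006     ]
[ 0.52143522 -0.19539161  0.18946047]
```

>>> drive_tool(
  rows=[
    [[0,0,0],[-0.1,-0.2,-5],6],
    [[0,0,0],[0,0,-5],6],
    [[0,0,0],[0,0,-4],6],
    [[0,0,0],[0,0,-2],6],
    [[0,0,0],[0,0,-1.2],6],
    [[0,0,0],[0,0,0],6],
    [[0,0,0],[0,0,0],6],
  ],
)

```text
clock: 7.58
position: [0.5206, -0.1983, 0.0175]
ee_rot: [0.001, 0.043, 0.999, -0.0]
contact_force: [0.6, -1.2, 0.3]
width: 0.0604
gripper_force: 0.0
```

>>> drive_tool(
  rows=[
    [[0,0,0],[0,0,0],2],
    [[0,0,0],[0,0,0],2],
    [[0,0,0],[0,0,0],2],
    [[0,0,0],[0,0,0],2],
    [[0,0,0],[0,0,0],2],
  ],
  force=60,
)

```text
clock: 8.2
position: [0.5202, -0.1982, 0.0174]
ee_rot: [0.001, 0.044, 0.999, -0.0]
contact_force: [-0.4, 0.9, 6.3]
width: 0.0288
gripper_force: 61.9
```

>>> drive_tool(
  rows=[
    [[0,0,0],[0,0,1],2],
    [[0,0,0],[0,0,2],2],
    [[0,0,0],[0,0,4],2],
    [[0,0,0],[0,0,4],2],
    [[0,0,0],[0,0,4],2],
    [[0,0,0],[0,0,3],2],
    [[0,0,0],[0,0,0],2],
  ],
)

```text
clock: 9.07
position: [0.5206, -0.1986, 0.1984]
ee_rot: [0.002, 0.043, 0.999, -0.001]
contact_force: [0.6, -0.2, -5.0]
width: 0.0288
gripper_force: 60.8
```

>>> drive_tool(
  rows=[
    [[0,0,-0.1],[0,1.4,0],2],
    [[0,0,-0.15],[-0.1,2.7,0],2],
    [[0,0,-0.15],[-0.1,2.7,0],2],
    [[0,0,-0.15],[-0.1,2.7,0],2],
    [[0,0,-0.15],[-0.1,2.7,0],2],
    [[0,0,-0.15],[-0.1,2.7,0],2],
    [[0,0,-0.15],[-0.1,2.7,0],2],
    [[0,0,-0.15],[-0.1,2.7,0],2],
  ],
)

```text
clock: 10.07
position: [0.5109, 0.006, 0.1939]
ee_rot: [-0.002, 0.582, 0.813, -0.001]
contact_force: [0.4, -0.1, -3.7]
width: 0.0288
gripper_force: 60.6
```

>>> drive_tool(
  rows=[
    [[0,0,-0.15],[-0.1,2.5,0],2],
    [[0,0,-0.15],[-0.1,2.5,0],2],
    [[0,0,-0.15],[-0.1,2.4,0],2],
    [[0,0,-0.123],[-0.1,1.4,0],2],
    [[0,0,0],[0,0,0],2],
    [[0,0,0],[0,0,0],2],
  ],
)

```text
clock: 10.82
position: [0.5079, 0.0924, 0.1952]
ee_rot: [-0.0, 0.786, 0.618, -0.001]
contact_force: [0.3, 0.3, -3.7]
width: 0.0283
gripper_force: 60.6
```

```bash
python3 - <<'E'
from h import *
shot('scene','s2.png'); shot('wrist','w2.png')
a=cv2.resize(cv2.imread('pics/s2.png')[170:290,330:510],(450,300),interpolation=cv2.INTER_CUBIC)
b=cv2.imread('pics/w2.png')
b=cv2.resize(b,(392,294))
w=cv2.imread('pics/w2.png'); cv2.imwrite('pics/w2v.png',w)
E
```

```text
(no output)
```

View pics/w2.png

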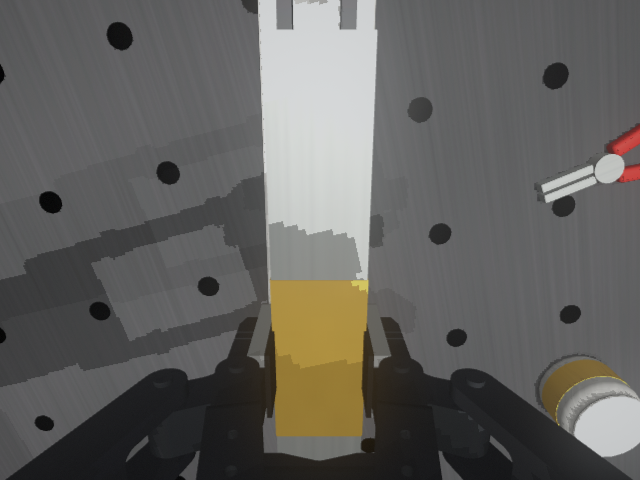

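The wrist view shows the tube in line over the fixture, its end at row 29 and the band's edges at rows 281 and 435. I'll work out where the tube's centre is relative to the TCP.

```bash
python3 - <<'E'
from h import *
p=manip.get_state()['position']; z=p[2]-.0174+.03
A=[ray('w2.png',*q,z) for q in [(319.5,281),(319.5,435),(319,29)]]
for a in A: print(a)
yv=np.array([np.cos(1.332),np.sin(1.332)]); m=(A[0]+A[1])/2; print('band mid',m,'len',np.linalg.norm(A[0]-A[1]),'end-100', A[2][:2]-.1*yv,p)
E
```

```text
[0.51400736 0.120995   0.20832981]
[0.50012782 0.06363312 0.20832981]
[0.53037459 0.18918333 0.20832981]
band mid [0.50706759 0.09231406 0.20832981] len 0.059017178022940035 end-100 [0.50672126 0.09202099] [0.50837974 0.09227002 0.19572981]
```

>>> drive_tool(
  rows=[
    [[0,0,0],[-0.05,0.6,-2],2],
    [[0,0,0],[0,0.6,-2.5],2],
    [[0,0,0],[0,0,-2.5],2],
    [[0,0,0],[0,0,-2],2],
    [[0,0,0],[0,0,-1],2],
    [[0,0,0],[0,0,0],2],
    [[0,0,0],[0,0,0],2],
  ],
)

```text
clock: 11.8
position: [0.5089, 0.1049, 0.0971]
ee_rot: [0.001, 0.786, 0.618, 0.001]
contact_force: [-0.1, -0.1, -3.9]
width: 0.0287
gripper_force: 60.6
```

>>> drive_tool(
  rows=[
    [[0,0,0],[0,0,-0.2],2],
    [[0,0,0],[0,0,-0.2],2],
    [[0,0,0],[0,0,0],2],
  ],
)

```text
clock: 12.18
position: [0.508, 0.105, 0.0923]
ee_rot: [0.0, 0.786, 0.618, 0.0]
contact_force: [-0.5, -0.3, -3.6]
width: 0.0295
gripper_force: 60.6
```

>>> drive_tool(
  rows=[
    [[0,0,0],[0,0,-0.2],2],
    [[0,0,0],[0,0,-0.1],2],
    [[0,0,0],[0,0,-0.1],2],
    [[0,0,0],[0,0,0],2],
  ],
)

```text
clock: 12.68
position: [0.508, 0.105, 0.0882]
ee_rot: [-0.0, 0.786, 0.618, -0.0]
contact_force: [-0.5, -0.2, -4.6]
width: 0.0293
gripper_force: 60.6
```

>>> drive_tool(
  rows=[
    [[0,0,0],[0,0,-0.1],2],
    [[0,0,0],[0,0,0],2],
  ],
)

```text
clock: 12.92
position: [0.5082, 0.105, 0.0874]
ee_rot: [0.0, 0.786, 0.618, 0.0]
contact_force: [0.1, 0.7, -2.2]
width: 0.0291
gripper_force: 60.9
```

Contact is starting. I'll press down a little more, then release.

>>> drive_tool(
  rows=[
    [[0,0,0],[0,0,-0.1],2],
    [[0,0,0],[0,0,0],2],
  ],
)

```text
clock: 13.18
position: [0.5082, 0.105, 0.0874]
ee_rot: [0.0, 0.786, 0.618, 0.0]
contact_force: [-1.1, 1.3, 5.4]
width: 0.0289
gripper_force: 61.8
```

>>> drive_tool(
  rows=[
    [[0,0,0],[0,0,0],3.3],
    [[0,0,0],[0,0,0],4],
    [[0,0,0],[0,0,0],5],
    [[0,0,0],[0,0,0],5.5],
    [[0,0,0],[0,0,3],5.5],
    [[0,0,0],[0,0,5],5.5],
    [[0,0,0],[0,0,5],5.5],
    [[0,0,0],[0,0,0],5.5],
  ],
)

```text
clock: 14.18
position: [0.5109, 0.1052, 0.2206]
ee_rot: [0.003, 0.786, 0.618, 0.004]
contact_force: [-0.6, 0.4, -0.4]
width: 0.0552
gripper_force: 0.0
```

>>> drive_tool(
  rows=[
    [[0,0,0.029],[-0.2,-5.6,0],5],
    [[0,0,0.029],[-0.2,-5.6,0],5],
    [[0,0,0],[-0.2,-5.6,0],5],
    [[0,0,0],[-0.2,-5.6,0],5],
    [[0,0,0],[-0.2,-5.6,0],5],
    [[0,0,0],[-0.2,-5.6,0],5],
    [[0,0,0],[-0.2,-5.6,0],5],
    [[0,0,0],[-0.2,-5.6,0],5],
  ],
)

```text
clock: 15.18
position: [0.4913, -0.3444, 0.2147]
ee_rot: [-0.001, 0.768, 0.64, 0.0]
contact_force: [0.3, -0.2, -0.5]
width: 0.0497
gripper_force: 0.0
```

>>> drive_tool(
  rows=[
    [[0,0,0],[0,0,0],5],
    [[0,0,0],[0,0,0],5],
  ],
)

```text
clock: 15.42
position: [0.4914, -0.3421, 0.2149]
ee_rot: [-0.002, 0.768, 0.64, 0.0]
contact_force: [0.0, 0.1, -0.9]
width: 0.0499
gripper_force: 0.0
```

```bash
python3 - <<'E'
from h import *
shot('top','top3.png'); shot('wrist','w3.png'); print(manip.get_state()['position'])
a=cv2.resize(cv2.imread('pics/top3.png')[188:262,132:282],None,fx=4,fy=4,interpolation=cv2.INTER_CUBIC)
b=cv2.resize(cv2.imread('pics/w3.png')[60:360,140:540],(400,300))
m=np.zeros((600,600,3),np.uint8); m[:296]=a; m[300:600,:400]=b; cv2.imwrite('pics/m3.png',m)
E
```

```text
[ 0.49187617 -0.34137019  0.21569897]
```

View pics/m3.png

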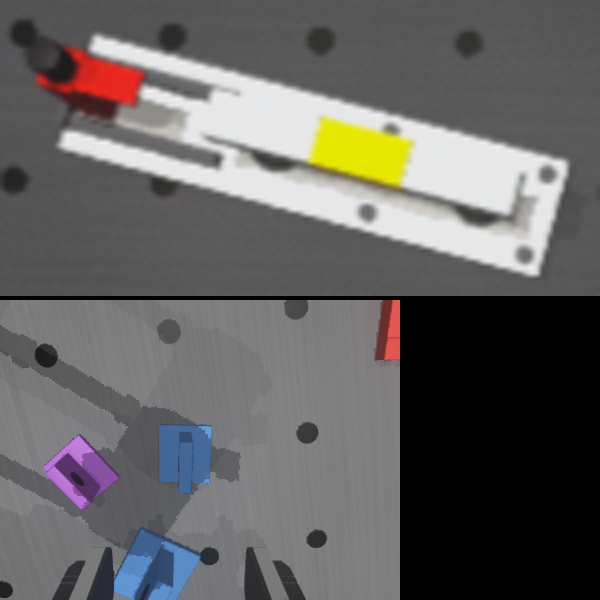

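The tube sits on both posts. In the montage the band's corners are (321,118), (412,141), (402,187) and (310,162). The lug's plate spans (159,425) to (212,483), and its ear top spans x 179–193, ending at row 493.

```bash
python3 - <<'E'
from h import *
b=np.array([ray('top3.png',(x+.5)/4-.5+132,(y+.5)/4-.5+188,.1) for x,y in[(321,118),(412,141),(402,187),(310,162)]]);print('band',b.mean(0))
g=lambda x,y,z: ray('w3.png',x+140,y-300+60,z)
P=np.array([g(*p,.006) for p in[(159,425),(212,425),(212,483),(159,483)]]);print(P.round(4),P.mean(0))
E=np.array([g(*p,.048) for p in[(179,433),(193,433),(193,493),(179,493)]]);print(E.round(4),E.mean(0)); d=E[0]-E[3]+E[1]-E[2]; print('ear ang',np.arctan2(d[1],d[0]))
E
```

```text
band [0.50685314 0.10159936 0.1       ]
[[ 0.4777 -0.319   0.006 ]
 [ 0.5207 -0.3268  0.006 ]
 [ 0.5129 -0.3766  0.006 ]
 [ 0.4679 -0.3684  0.006 ]] [ 0.49479803 -0.34768625  0.006     ]
[[ 0.4942 -0.3204  0.048 ]
 [ 0.5042 -0.3222  0.048 ]
 [ 0.4964 -0.3678  0.048 ]
 [ 0.4859 -0.3659  0.048 ]] [ 0.49520131 -0.34408299  0.048     ]
ear ang 1.3956789059484356
```

>>> drive_tool(
  rows=[
    [[0,0,0],[0.3,-0.65,-4],4.5],
    [[0,0,0],[0,0,-5],4.5],
    [[0,0,0],[0,0,-4],4.5],
    [[0,0,0],[0,0,-3],4.5],
    [[0,0,0],[0,0,-1.7],4.5],
    [[0,0,0],[0,0,-0.5],4.5],
    [[0,0,0],[0,0,0],4.5],
    [[0,0,0],[0,0,0],4.5],
  ],
)

```text
clock: 16.52
position: [0.4959, -0.3501, 0.0356]
ee_rot: [0.001, 0.768, 0.64, 0.0]
contact_force: [-0.5, 0.5, -0.6]
width: 0.0449
gripper_force: 0.0
```

>>> drive_tool(
  rows=[
    [[0,0,0],[0,0,0],0.2],
    [[0,0,0],[0,0,0],0.2],
    [[0,0,0],[0,0,0],0.2],
    [[0,0,0],[0,0,0],0.2],
    [[0,0,0],[0,0,0],0.2],
    [[0,0,0],[0,0,0],0.2],
  ],
  force=60,
)

```text
clock: 17.27
position: [0.4952, -0.3498, 0.0349]
ee_rot: [0.001, 0.768, 0.64, -0.0]
contact_force: [-1.1, -0.4, 5.7]
width: 0.0087
gripper_force: 59.8
```

>>> drive_tool(
  rows=[
    [[0,0,0],[0,0,1],0.2],
    [[0,0,0],[0,0,2],0.2],
    [[0,0,0],[0,0,4],0.2],
    [[0,0,0],[0,0,4],0.2],
    [[0,0,0],[0,0,4],0.2],
    [[0,0,0],[0,0,3.5],0.2],
    [[0,0,0],[0,0,0],0.2],
    [[0,0,0],[0,0,0],0.2],
  ],
)

```text
clock: 18.27
position: [0.4942, -0.3486, 0.2174]
ee_rot: [-0.002, 0.768, 0.64, -0.0]
contact_force: [-0.2, -0.5, -3.7]
width: 0.009
gripper_force: 58.8
```

>>> drive_tool(
  rows=[
    [[0,0,0],[0.1,3,0],0.2],
    [[0,0,-0.02],[0.2,6,0],0.2],
    [[0,0,-0.038],[0.2,6,0],0.2],
    [[0,0,0],[0.2,6,0],0.2],
    [[0,0,0],[0.2,6,0],0.2],
    [[0,0,0],[0.2,6,0],0.2],
    [[0,0,0],[0.2,5,0],0.2],
    [[0,0,0],[0,3.5,0],0.2],
  ],
)

```text
clock: 19.27
position: [0.5064, 0.0678, 0.2168]
ee_rot: [-0.002, 0.786, 0.618, -0.002]
contact_force: [0.5, 0.1, -3.1]
width: 0.0087
gripper_force: 58.6
```

>>> drive_tool(
  rows=[
    [[0,0,0],[0,2,0],0.2],
    [[0,0,0],[0,1,0],0.2],
    [[0,0,0],[0,0,0],0.2],
    [[0,0,0],[0,0,0],0.2],
  ],
)

```text
clock: 19.77
position: [0.5079, 0.0946, 0.2188]
ee_rot: [-0.0, 0.787, 0.617, -0.001]
contact_force: [0.2, -0.3, -2.4]
width: 0.0087
gripper_force: 58.6
```

```bash
python3 - <<'E'
from h import *
shot('wrist','w4.png'); print(manip.get_state()['position'],manip.get_state()['ee_rot'])
E
```

```text
[0.50805452 0.09454425 0.21899273] [ 7.37205635e-05  7.86689798e-01  6.17348362e-01 -3.94886219e-04]
```

View pics/w4.png

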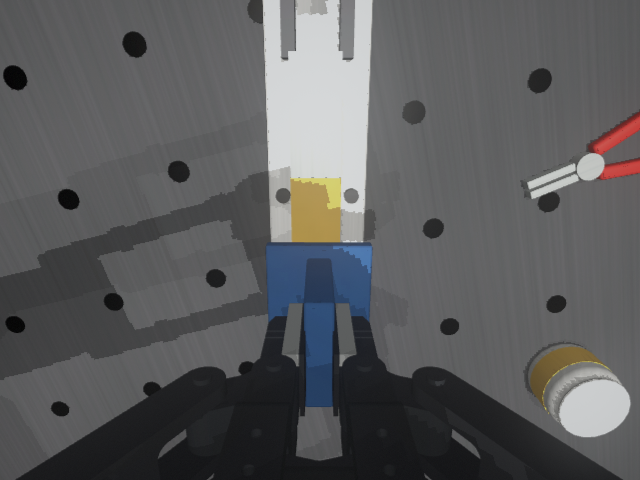

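The wrist view shows the lug's front plate edge at row 243, columns 267–372. The band's far edge on the tube is at row 178, columns 291–341.

```bash
python3 - <<'E'
from h import *
p=manip.get_state()['position']; zp=p[2]-.0349
yv=np.array([np.cos(1.332),np.sin(1.332)])
l=[ray('w4.png',u,243,zp+.006) for u in(267,372)]; b=[ray('w4.png',u,178,.1) for u in(291,341)]
print(np.linalg.norm(l[0]-l[1]),np.linalg.norm(b[0]-b[1]))
L=(l[0]+l[1])[:2]/2-.025*yv; B=(b[0]+b[1])[:2]/2-.03*yv
print('lug',L,'band',B,'tcp',p,'shift',B-L)
for x in (b,l):
  d=x[1]-x[0]; print(np.arctan2(d[1],d[0])-(1.332-np.pi/2))
E
```

```text
0.0425275171114201 0.03012329946032573
lug [0.5076625  0.09774765] band [0.50733835 0.10466143] tcp [0.50805452 0.09454425 0.21899273] shift [-0.00032415  0.00691379]
-0.0008809693680356112
-0.0008461313794036196
```

>>> drive_tool(
  rows=[
    [[0,0,0],[0,0.35,-1.5],0.2],
    [[0,0,0],[0,0.35,-2],0.2],
    [[0,0,0],[0,0,-2],0.2],
    [[0,0,0],[0,0,-1.5],0.2],
    [[0,0,0],[0,0,-0.5],0.2],
    [[0,0,0],[0,0,0],0.2],
    [[0,0,0],[0,0,0],0.2],
  ],
)

```text
clock: 20.7
position: [0.5087, 0.1025, 0.145]
ee_rot: [0.0, 0.786, 0.618, 0.001]
contact_force: [-0.8, 0.2, -3.5]
width: 0.0089
gripper_force: 58.6
```

>>> drive_tool(
  rows=[
    [[0,0,0],[0,0,-0.3],0.2],
    [[0,0,0],[0,0,-0.3],0.2],
    [[0,0,0],[0,0,-0.2],0.2],
    [[0,0,0],[0,0,0],0.2],
    [[0,0,0],[0,0,0],0.2],
  ],
)

```text
clock: 21.32
position: [0.5082, 0.1025, 0.1363]
ee_rot: [0.0, 0.786, 0.618, 0.0]
contact_force: [-0.9, -0.5, -3.3]
width: 0.0087
gripper_force: 58.6
```

>>> drive_tool(
  rows=[
    [[0,0,0],[0,0,-0.1],0.2],
    [[0,0,0],[0,0,0],0.2],
  ],
)

```text
clock: 21.58
position: [0.508, 0.1025, 0.1353]
ee_rot: [-0.0, 0.786, 0.618, -0.0]
contact_force: [-0.1, 1.4, -2.2]
width: 0.0087
gripper_force: 58.6
```

>>> drive_tool(
  rows=[
    [[0,0,0],[0,0,-0.1],0.2],
    [[0,0,0],[0,0,0],0.2],
  ],
)

```text
clock: 21.82
position: [0.5083, 0.1025, 0.1349]
ee_rot: [0.0, 0.786, 0.618, 0.0]
contact_force: [-1.9, -0.5, 3.0]
width: 0.0088
gripper_force: 59.4
```

>>> drive_tool(
  rows=[
    [[0,0,0],[0,0,0],1.4],
    [[0,0,0],[0,0,0],2],
    [[0,0,0],[0,0,0],3.5],
    [[0,0,0],[0,0,0],4],
    [[0,0,0],[0,0,3],4],
    [[0,0,0],[0,0,5],4],
    [[0,0,0],[0,0,2],4],
    [[0,0,0],[0,0,0],4],
  ],
)

```text
clock: 22.82
position: [0.5092, 0.1026, 0.236]
ee_rot: [0.001, 0.786, 0.618, 0.002]
contact_force: [0.4, -0.0, -0.4]
width: 0.0397
gripper_force: 0.0
```

>>> drive_tool(
  rows=[
    [[0,0,0],[0.9,3.7,0],5],
    [[0,0,0],[0.9,3.7,0],5],
    [[0,0,0],[0.9,3.7,0],5],
    [[0,0,0],[0.9,3.7,0],5],
    [[0,0,0],[0.9,3.8,0],5],
    [[0,0,0],[0,0,0],5],
    [[0,0,0],[0,0,0],5],
  ],
)

```text
clock: 23.7
position: [0.5523, 0.2879, 0.2326]
ee_rot: [-0.0, 0.786, 0.618, -0.002]
contact_force: [-0.1, -1.0, -0.2]
width: 0.0499
gripper_force: 0.0
```

```bash
python3 - <<'E'
from h import *
shot('scene','s5.png'); shot('wrist','w5.png'); print(manip.get_state()['position'])
a=cv2.resize(cv2.imread('pics/s5.png')[180:280,340:500],(640,400),interpolation=cv2.INTER_CUBIC)[:300,:420]
a=cv2.resize(cv2.imread('pics/s5.png')[185:285,345:485],None,fx=3,fy=3,interpolation=cv2.INTER_CUBIC)
b=cv2.resize(cv2.imread('pics/w5.png'),(360,270))
m=np.zeros((580,420,3),np.uint8); m[:300]=a; m[305:575,:360]=b; cv2.imwrite('pics/m5.png',m)
E
```

```text
[0.55257756 0.28740103 0.2335602 ]
```

View pics/m5.png

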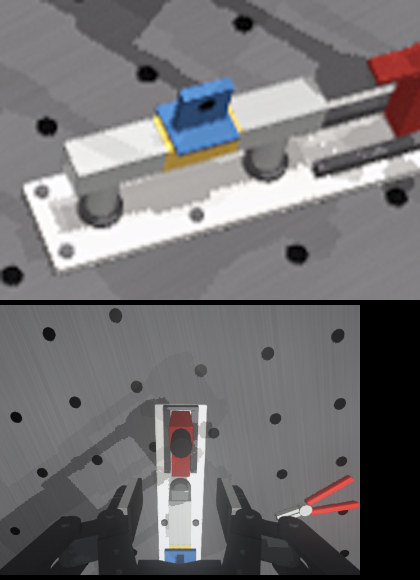

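The lug stands flat and centred on the band, and the knob is below the gripper. I'm descending to grip it.

>>> drive_tool(
  rows=[
    [[0,0,0],[0.15,0.15,-3],5],
    [[0,0,0],[0,0,-3],5],
    [[0,0,0],[0,0,-2.3],5],
    [[0,0,0],[0,0,-1],5],
    [[0,0,0],[0,0,0],5],
    [[0,0,0],[0,0,0],5],
  ],
)

```text
clock: 24.55
position: [0.5554, 0.29, 0.1425]
ee_rot: [0.0, 0.786, 0.618, 0.001]
contact_force: [0.0, -0.4, -0.2]
width: 0.0497
gripper_force: 0.0
```

>>> drive_tool(
  rows=[
    [[0,0,0],[0,0,0],1.5],
    [[0,0,0],[0,0,0],1.5],
    [[0,0,0],[0,0,0],1.5],
    [[0,0,0],[0,0,0],1.5],
  ],
  force=40,
)

```text
clock: 25.05
position: [0.5547, 0.2903, 0.1424]
ee_rot: [0.0, 0.786, 0.618, 0.001]
contact_force: [-1.7, 0.5, 6.3]
width: 0.0204
gripper_force: 39.3
```

Now I'll slide the lock home, 60 mm towards −y.

>>> drive_tool(
  rows=[
    [[0,0,0],[-0.17,-0.7,0],1.5],
    [[0,0,0],[-0.17,-0.7,0],1.5],
    [[0,0,0],[-0.17,-0.7,0],1.5],
    [[0,0,0],[-0.17,-0.7,0],1.5],
    [[0,0,0],[-0.17,-0.7,0],1.5],
    [[0,0,0],[-0.17,-0.7,0],1.5],
    [[0,0,0],[-0.17,-0.7,0],1.5],
    [[0,0,0],[-0.12,-0.5,0],1.5],
  ],
)

```text
clock: 26.05
position: [0.5415, 0.237, 0.1424]
ee_rot: [-0.001, 0.786, 0.618, 0.001]
contact_force: [-2.1, 3.7, 6.9]
width: 0.0202
gripper_force: 39.5
```

>>> drive_tool(
  rows=[
    [[0,0,0],[-0.05,-0.2,0],1.5],
    [[0,0,0],[-0.05,-0.2,0],1.5],
    [[0,0,0],[-0.05,-0.2,0],1.5],
    [[0,0,0],[0,0,0],1.5],
  ],
)

```text
clock: 26.55
position: [0.5402, 0.232, 0.1424]
ee_rot: [-0.001, 0.787, 0.617, 0.002]
contact_force: [-0.6, 4.8, 5.9]
width: 0.0201
gripper_force: 39.4
```

>>> drive_tool(
  rows=[
    [[0,0,0],[-0.05,-0.2,0],1.5],
    [[0,0,0],[-0.05,-0.2,0],1.5],
    [[0,0,0],[0,0,0],1.5],
    [[0,0,0],[0,0,0],1.5],
  ],
)

```text
clock: 27.05
position: [0.5402, 0.2318, 0.1424]
ee_rot: [-0.003, 0.787, 0.617, 0.005]
contact_force: [-0.4, 14.1, 1.7]
width: 0.0204
gripper_force: 39.2
```

The lock is against its inner stop: no movement while the force climbs to 14 N. I'll relax, release, rise and check.

>>> drive_tool(
  rows=[
    [[0,0,0],[0.08,0.35,0],1.5],
    [[0,0,0],[0,0,0],3],
    [[0,0,0],[0,0,0],5],
    [[0,0,0],[0,0,0],5],
    [[0,0,0],[0,0,4],5],
    [[0,0,0],[0,0,5],5],
    [[0,0,0],[0,0,5],5],
    [[0,0,0],[0,0,0],5],
  ],
)

```text
clock: 28.05
position: [0.5421, 0.2298, 0.2861]
ee_rot: [0.002, 0.786, 0.618, 0.004]
contact_force: [-0.2, -0.2, -0.4]
width: 0.05
gripper_force: 0.0
```

>>> drive_tool(
  rows=[
    [[0,0,0],[-2,4,3],5],
    [[0,0,0],[-3,5,0],5],
    [[0,0,0],[-3,5,0],5],
    [[0,0,0],[-3,5,0],5],
    [[0,0,0],[-3,5,0],5],
    [[0,0,0],[0,0,0],5],
    [[0,0,0],[0,0,0],5],
  ],
)

```text
clock: 28.92
position: [0.3998, 0.4688, 0.3101]
ee_rot: [0.001, 0.786, 0.618, -0.001]
contact_force: [-1.0, -1.0, -0.0]
width: 0.05
gripper_force: 0.0
```

```bash
python3 - <<'E'
from h import *
shot('scene','s6.png'); shot('top','top6.png'); print(manip.get_state()['contact_force'])
a=cv2.resize(cv2.imread('pics/s6.png')[180:280,345:495],None,fx=3,fy=3,interpolation=cv2.INTER_CUBIC)
b=cv2.resize(cv2.imread('pics/top6.png')[188:262,132:282],(450,222),interpolation=cv2.INTER_CUBIC)
b=cv2.resize(cv2.imread('pics/top6.png')[188:262,132:282],None,fx=4,fy=4,interpolation=cv2.INTER_CUBIC)
m=np.zeros((600,600,3),np.uint8); m[:300,:450]=a; m[304:600]=b; cv2.imwrite('pics/m6.png',m)
E
```

```text
[0.00240976 0.38174629 0.97686763]
```

View pics/m6.png

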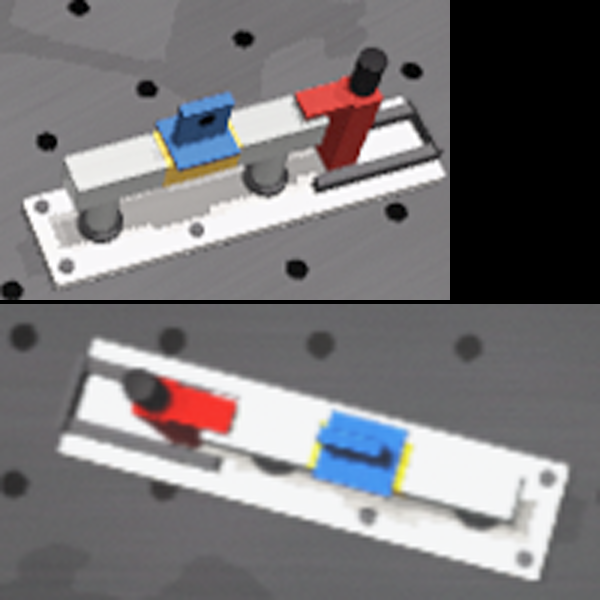

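The picture shows the lock home with its tongue over the tube's end (montage (210,412)). The lug is flat and centred on the band at (361,452), and the robot is clear. Handing in.

```bash
python3 -c "
from rig import job
print(job.sign_off())"
```

```text
the job is handed in; nothing more can be done
None
```

I handed the job in at about 29 s; no verdict came back, but the last pictures show the tube seated on both posts, the blue lug upright and centred on the yellow band, the lock home over the tube's end, and the arm clear.

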